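# Roll the hex brake insert into its cabinet bay, red face up, and shut the sliding door

### The job

Roll the grey hexagonal brake insert away from you along the shelf, without lifting it, over one face at a time and letting it settle on each, until after three faces it lies in the open right-hand bay of the low green cabinet, behind the brass track, with its red face on top. Only then slide the small green door fully shut behind it. Leave the other parts where they are.

Things in the scene. Friction and masses are not known exactly. Their poses are not given: they have to be found in the camera images.
- cabinet: Low open-topped green steel cabinet, fixed; its plywood shelf (280 deep, 450 wide) is 50 mm above the table. Origin at table height under the middle of the brass door track; x points away from the robot, y left along the track, z up. The track is flush at x = 0 and may be rolled over. The shelf in front of it (x -140 to 0 mm) is an apron; behind it lie two bays up to the back wall at x = 134 mm.
- bay (a point): Middle of the right bay's floor, the bay to fill (cabinet x 70, y -110 mm, shelf height; axes as the cabinet). Bay: cabinet x 0 to 134, y -219 to 0 mm, open in front; back and side walls 54 mm high, a 40 mm divider on its left. The left bay (y 6 to 219 mm) has a fixed front 45 mm high at x 9 to 13 mm and holds other parts.
- insert: Grey hexagonal bar, 120 mm long, 60 mm across flats, faces 34.6 mm wide, about 0.6 kg. Origin at its centre, y along it; red face on its -z side, yellow on +z. Starts on the apron before the right bay, near parallel to the track, centre 40 to 52 mm in front of it, yellow up, red down. Pushed at its top edge it tips over the far lower edge; past 30 degrees it drops onto the next face, 34.6 mm on.
- door (a joint): Travel in m of the small green sliding door (220 mm long, 8 mm thick, top 47 mm above the shelf) along the cabinet's y: 0 = fully shut over the right bay, at an end stop; 0.21 = fully open, before the left bay. Starts open at 0.18 to 0.21; moves towards the cabinet's -y to shut, with about 1.5 N of friction, and stays where it is left.
- door_post (a point): Point 72 mm above the shelf on the upright steel post (14 mm diameter, 20 mm black cap) at the middle of the door's top edge, by which the door is pushed. The post stands from 47 to 98 mm above the shelf.
- bushing: Bronze bushing standing in the left bay, 56 mm diameter, 45 mm high, origin at its underside. Leave alone.
- pad: Red rubber buffer pad, 60 x 46 x 22 mm, in the left bay, origin at its underside. Leave alone.
- pin: Polished steel hollow gudgeon pin standing in the left bay, 34 mm diameter, 70 mm high, origin at its underside. Leave alone.
- flat_insert: Flat grey brake insert on a steel backing, 104 x 54 x 26 mm, on the table to the left, origin at its underside. Leave alone.
- spanner: Steel spanner 180 mm long on the table to the right. Leave alone.
- can: Blue closed can, 60 mm diameter, 160 mm high, on the table to the right, origin at its underside. Leave alone.

How it is judged:
By the outcome, as a careful person would: the job done as asked, in the order asked, and still so for the second after the job is handed in, with the robot touching nothing.
It also fails if it takes over 58 s, if anything falls off the work surface, if the arm or the gripper's body presses on something with over 40 N, if the wrist force passes 120 N, or if a joint passes its speed limit or range.

### The arm

A 6-joint arm with a two-finger parallel gripper is mounted at the origin on the work surface. World frame = base frame: x ahead of the robot, y to its left, z up, the work surface at z = 0. Lengths are in mm, angles in rad, forces in N, time in s.
With the tool pointing down it reaches from about 350 to 875 mm from the base axis. Payload 4.2 kg.
Tool frame: the origin (TCP) lies on the mounting face of the last link; the fingertips stand 173 mm ahead of it and the grasp point (between the pads) lies 155 mm ahead of it; z points along the fingers, y is the direction in which the jaws open and shut (so a half turn about z gives the same grasp; the last joint's range is limited). The gripper opens to 85 mm and grips with 20 to 120 N. Pads are 22 mm wide; open, the fingers measure 114 mm over their backs; the gripper's body (76 mm by 85 mm) begins 54 mm behind the grasp point. The pads swing forward as they close: fully open they stand 13 mm farther back than shut.
Start: joints at [-0.86, 0.385, 0.008, 0, -1.194, -0.259], TCP at [272.878, -562.261, 404.712] pointing down, gripper open.
Joint ranges: [-3.14, 3.14], [-1.21, 2.06], [-1.07, 1.41], [-3.16, 2.05], [-2.99, -0.16], [-3.1, 3.1]. Speed limits (rad/s): [2.79, 2.79, 3.14, 3.14, 3.14, 3.14].

### API

Orientations are given as a unit quaternion [x, y, z, w].
In Python, from bench import arm gives the robot as it stands.
- The arm moves only by the shell command python3 -m jog 'ROWS' [OPENING]. ROWS is JSON, a list that holds one entry, the list of rows, each a list of 4 numbers: the shift along the tool's x, y, z in mm, then the turn about the tool's z in degrees. In form: [[[x, y, z, spin], ...]]. A call has exactly 5 rows; each row is the pose to reach, as a shift and turn from the pose measured when the call began, along the tool's axes at that moment; what a row does not reach only later rows make up. A row lasts 1/8 s, in which the tool goes at most 62.5 mm and 10.7 degrees, less where a joint would pass 70% of its speed; a pose out of reach is approached as far as the arm can. A call with a gripper value outside its range is refused whole. OPENING is the finger opening in mm, from 0 to 85.4, set as the call begins (- or left out, the last holds). The fingers move at their own pace and stop on an object; the grip force is fixed at half the most. Time passes only in rows, so rows that repeat a pose let the fingers close, or fill a call up. It gives the time, the measured TCP pose, the force and the opening at its end, in the units of the state.
- arm.read_state(): the state, without advancing time (a new reading comes with each control period).
- arm.get_image(name): name is "scene" or "top" or "wrist"; returns (picture, depth): 420x560x3 uint8, blue, green, red; 420x560 float32, mm along the optical axis (not along the pixel's ray), 0 where there is no reading.
- arm.camera_params(name): a dict with "mtx" (3x3 intrinsics, pixels), "k1" (the pictures are not rectified: a ray, as slopes to the right and down, at radius r is drawn at 1 + k1 r^2 times it, then the intrinsics apply), "R" (3x3) and "t" (3): a world point X has camera coordinates R X + t. Camera axes: x right, y down, z forward; pixel columns grow to the right and rows downward; lengths in mm; the calibration is good to about 2 mm. A picture is of the moment at which its call begins: read the wrist's pose just before it. camera_params takes no time and is no camera call; for the wrist camera it gives the pose at the moment of the call.
- arm.job_done(): hands the job in, once; it reports no verdict.
The state is a dict: "clock": time; "joints": joint angles; "joint_vel": joint speeds; "joint_efforts": joint torques, N m; "position": TCP position; "ee_rot": TCP orientation; "contact_force": force on the tool from outside, world axes, zero at the start; "wrist_torque": the same for the moment, N m; "gripper_width": finger opening in mm.
Only numpy, scipy, OpenCV 4.12 (cv2) and the standard library are available. Lean on these libraries where they do the work, as an engineer would, in place of code of your own. Each camera call takes 0.05 s, during which the arm holds its last target.

## Working session

There is one attempt and no reset: what is moved stays moved. The work goes in short steps, Python scripts to look and compute and a shell command to move; the robot and the scene stay as the last step left them, time stands still between calls to the robot, and variables do not carry over. Pictures are saved under pics/ and viewed, and the job is handed in when it is done.

```bash
ls; mkdir -p pics; python3 - <<'E'
from bench import arm
import cv2,numpy as np
s=arm.read_state();print(s)
for n in ("scene","top","wrist"):
    p=arm.camera_params(n);print(n,p)
    im,d=arm.get_image(n);cv2.imwrite(f"pics/{n}0.png",im);np.save(f"pics/{n}0.npy",d)
    np.savez(f"pics/{n}0c.npz",**p)
E
```

```text
pics
{'clock': 0.0, 'joints': array([-8.60407255e-01,  3.85535114e-01,  6.62329349e-03, -5.24394122e-04,
       -1.19404641e+00, -2.58606655e-01]), 'joint_vel': array([-0.00143626, -0.00054654,  0.00153191,  0.00079208, -0.00062582,
       -0.00169604]), 'joint_efforts': array([ 1.51458715e-05, -3.92290020e+01,  1.88409805e+01,  4.18629706e+00,
       -4.58412309e-03,  7.48711130e-06]), 'position': array([ 272.79553176, -562.07901167,  403.62937481]), 'ee_rot': array([-2.23880611e-01,  9.74615947e-01,  1.07005087e-03, -2.87812361e-04]), 'contact_force': array([ 0.36755651, -0.42234043, -0.62963728]), 'wrist_torque': array([-0.03578238,  0.036456  , -0.00073285]), 'gripper_width': 85.29784138255474}
scene {'mtx': array([[385.88877503,   0.        , 284.49828806],
       [  0.        , 385.88877503, 211.03942434],
       [  0.        ,   0.        ,   1.        ]]), 'k1': 0.010433002894266222, 'R': array([[ 0.40565264,  0.91398038, -0.00926279],
       [ 0.66640788, -0.30267788, -0.68138582],
       [-0.62557692,  0.27023316, -0.73186581]]), 't': array([-204.25699146, -274.01762652, 1497.13518136])}
top {'mtx': array([[465.71554678,   0.        , 274.76120523],
       [  0.        , 465.71554678, 212.38089125],
       [  0.        ,   0.        ,   1.        ]]), 'k1': -0.053408658870330715, 'R': array([[-0.02204534, -0.99975505, -0.0019628 ],
       [-0.99021109,  0.02210546, -0.13781637],
       [ 0.137826  , -0.00109462, -0.99045585]]), 't': array([  19.47341738,  517.74007144, 1537.84340565])}
wrist {'mtx': array([[289.32137249,   0.        , 277.78398384],
       [  0.        , 289.32137249, 208.00187469],
       [  0.        ,   0.        ,   1.        ]]), 'k1': 0.02007639422613408, 'R': array([[-0.43614059,  0.8998738 ,  0.00291956],
       [ 0.85629083,  0.41401542,  0.30879969],
       [ 0.27667201,  0.13718006, -0.95112262]]), 't': array([623.52943913, -40.37029843, 381.93795535])}
```

View pics/top0.png

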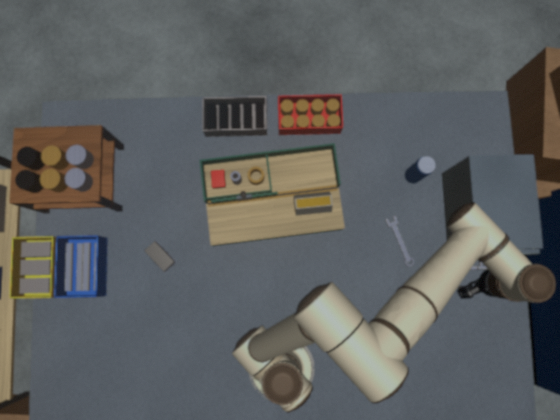

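View pics/scene0.png

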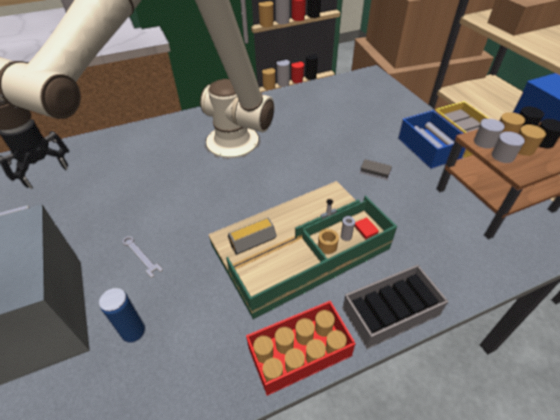

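View pics/wrist0.png

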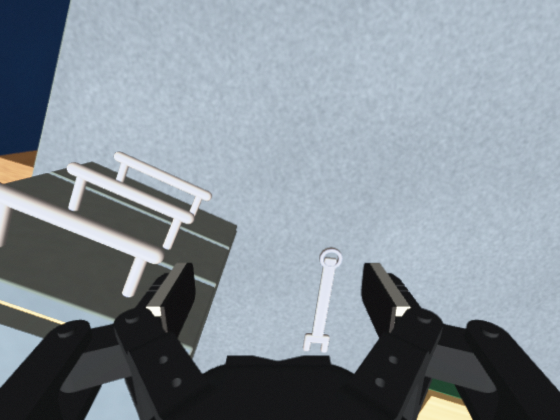

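```bash
cat > h.py <<'E'
import numpy as np,cv2
def ray(p,u,v):
    K=p["mtx"];x=(u-K[0,2])/K[0,0];y=(v-K[1,2])/K[1,1]
    a,b=x,y
    for _ in range(20):
        f=1+p["k1"]*(a*a+b*b);a,b=x/f,y/f
    return np.array([a,b,1.])
def onz(p,u,v,z):
    R,t=p["R"],p["t"];c=-R.T@t;d=R.T@ray(p,u,v)
    return c+d*(z-c[2])/d[2]
def dep(p,u,v,d):
    return p["R"].T@(ray(p,u,v)*d-p["t"])
def proj(p,X):
    q=p["R"]@np.asarray(X,float)+p["t"];a=q[:2]/q[2];a=a*(1+p["k1"]*(a@a))
    return a*p["mtx"][0,0]+p["mtx"][:2,2]
E
python3 - <<'E'
import cv2,numpy as np
im=cv2.imread("pics/top0.png")
c=im[140:250,190:355]
cv2.imwrite("pics/topz.png",cv2.resize(c,None,fx=4.8,fy=4.8,interpolation=cv2.INTER_CUBIC))
im=cv2.imread("pics/scene0.png")
c=im[180:310,205:400]
cv2.imwrite("pics/scenez.png",cv2.resize(c,None,fx=4,fy=4,interpolation=cv2.INTER_CUBIC))
E
```

```text
(no output)
```

View pics/topz.png

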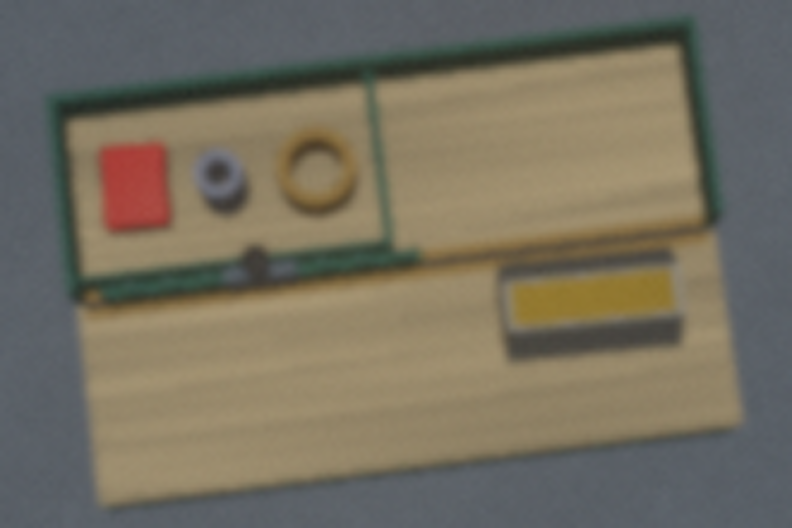

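View pics/scenez.png

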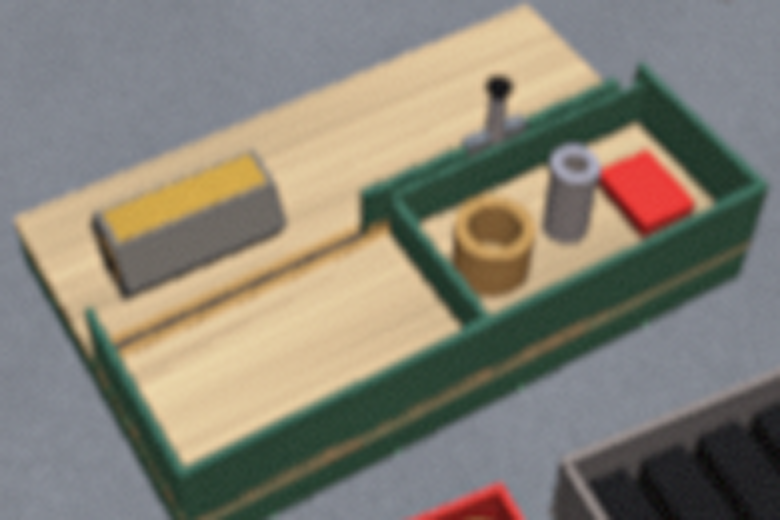

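```bash
python3 - <<'E'
from h import *
p=dict(np.load("pics/top0c.npz"))
def Z(a,b,z): 
    X=onz(p,190+(a+.5)/4.8-.5,140+(b+.5)/4.8-.5,z); return X
L=Z(100,505,50);Rr=Z(742,427,50);BL=Z(50,97,104);BR=Z(690,20,104)
TL=Z(80,299,50);TR=Z(715,230,50)
print(L,Rr,BL,BR,TL,TR,sep="\n")
for a,b in((L,Rr),(BL,BR),(TL,TR)):
    d=a-b;print("w",np.linalg.norm(d),"yaw",np.degrees(np.arctan2(-d[0],d[1])))
d=BR-Rr;print(np.degrees(np.arctan2(d[1],d[0])),np.linalg.norm(d[:2]))
# fit yaw from long edges
th=np.mean([np.arctan2(-(a-b)[0],(a-b)[1]) for a,b in((L,Rr),(BL,BR),(TL,TR))])
ex=np.array([np.cos(th),np.sin(th)]);ey=np.array([-np.sin(th),np.cos(th)])
mid=(L+Rr)[:2]/2; o=mid+140*ex
mb=(BL+BR)[:2]/2;mt=(TL+TR)[:2]/2
print("th",np.degrees(th),"o",o,mb-140*ex,mt)
o=(o+mb-140*ex)/2
c=[Z(*q,110) for q in((512,282),(672,262),(677,312),(512,328))]
C=np.mean(c,0);print("yellow",C,"cab",(C[:2]-o)@ex,(C[:2]-o)@ey)
e=c[0]-c[1];f=c[3]-c[2];print([np.degrees(np.arctan2(-d[0],d[1])) for d in(e,f)],np.linalg.norm(e))
k=[Z(*q,110) for q in((500,268),(672,248),(683,318),(508,335))] 
for q in ((503,330),(681,315)):
    X=Z(*q,110);print("near top edge",(X[:2]-o)@ex,(X[:2]-o)@ey)
P=Z(257,260,148);print("post",P,(P[:2]-o)@ex,(P[:2]-o)@ey)
E
```

```text
[412.11448321 223.99378869  50.        ]
[ 456.42810825 -222.316613     50.        ]
[688.67713978 250.11485454 104.        ]
[ 733.12634801 -190.58871502  104.        ]
[556.82290936 237.55894092  50.        ]
[ 595.99933884 -209.24349687   50.        ]
w 448.50492976634484 yaw 5.670245103556234
w 442.93946350875257 yaw 5.75935568366519
w 448.51667866728343 yaw 5.010980069786768
6.541312276582179 278.51135594879855
th 5.480193619002731 o [573.63139374  14.20881909] [571.54164588  16.39283852] [576.4111241   14.15772203]
yellow [ 541.21057729 -116.90184696  110.        ] cab -43.8581055057012 -128.60195888265406
[np.float64(5.948591733199563), np.float64(4.3189007543118)] 108.91589302202142
near top edge -59.6888966880573 -65.37532824948687
near top edge -63.65394284642945 -185.507719097479
post [563.93380957 106.52467767 148.        ] 0.0988671959908223 91.63323754277297
```

```bash
python3 -m jog '[[[-38,31,0,4],[-76,62,0,8],[-114,94,10,12],[-152,125,20,16],[-190,156,30,20]]]' 60
cat > go.py <<'E'
# python3 go.py cabx caby z [yawcab deg]: prints tool-frame shift to reach
import sys,numpy as np
from scipy.spatial.transform import Rotation as Ro
from bench import arm
import json
c=json.load(open("cab.json"));o=np.array(c["o"]);th=np.radians(c["th"])
ex=np.array([np.cos(th),np.sin(th)]);ey=np.array([-np.sin(th),np.cos(th)])
s=arm.read_state();R=Ro.from_quat(s["ee_rot"]).as_matrix();p=s["position"]
d=p[:2]-o
print("t %.2f cab x %.1f y %.1f tipz %.1f yawrel %.2f F %s w %.1f"%(s["clock"],d@ex,d@ey,p[2]-173,np.degrees(np.arctan2(-R[0,1],R[1,1])-th),s["contact_force"].round(1),s["gripper_width"]))
if len(sys.argv)>3:
    a,b,z=map(float,sys.argv[1:4]);w=np.append(o+a*ex+b*ey,z+173)
    print("shift",(R.T@(w-p)).round(1))
E
echo '{"o":[572.6,15.3],"th":5.6}'>cab.json; python3 go.py -110 -127 150
```

```text
clock: 0.78
position: [376.0, -337.3, 373.7]
ee_rot: [-0.05, 0.999, 0.001, -0.0]
contact_force: [0.8, -0.3, 0.2]
gripper_width: 60.0
t 0.78 cab x -230.1 y -331.7 tipz 200.7 yawrel 0.14 F [ 0.8 -0.3  0.2] w 60.0
shift [-120.6  204.4   51. ]
```

```bash
python3 -m jog '[[[-25,41,8,0],[-50,82,16,0],[-75,123,24,0],[-100,164,30,0],[-120,204,30,0]]]' 60
python3 -m jog '[[[0,0,0,0],[0,0,0,0],[0,0,0,0],[0,0,0,0],[0,0,0,0]]]'
python3 go.py -110 -127 150
python3 - <<'E'
from bench import arm
import cv2,numpy as np
p=arm.camera_params("wrist");im,d=arm.get_image("wrist");cv2.imwrite("pics/w1.png",im);np.savez("pics/w1c.npz",d=d,**p);print(-p["R"].T@p["t"])
E
```

```text
clock: 1.4
position: [475.3, -120.7, 343.3]
ee_rot: [-0.05, 0.999, 0.001, -0.001]
contact_force: [0.1, -1.8, 0.7]
gripper_width: 60.1
clock: 2.02
position: [475.1, -121.3, 343.4]
ee_rot: [-0.05, 0.999, 0.001, -0.001]
contact_force: [0.3, 0.6, 0.3]
gripper_width: 60.1
t 2.02 cab x -110.4 y -126.4 tipz 170.4 yawrel 0.08 F [0.3 0.6 0.3] w 60.1
shift [-0.4 -0.6 20.4]
[ 395.52140072 -129.06784685  313.71185001]
```

View pics/w1.png

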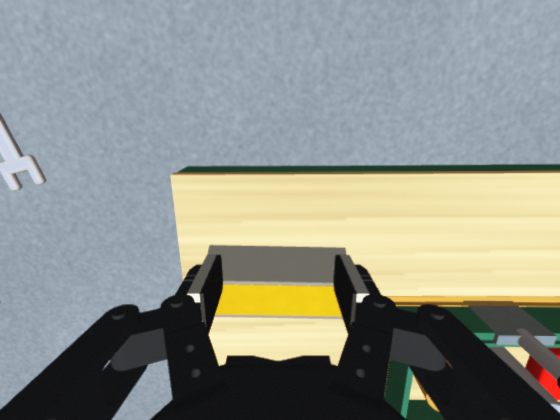

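```bash
python3 - <<'E'
import cv2
im=cv2.imread("pics/w1.png");cv2.imwrite("pics/w1z.png",cv2.resize(im[150:340,160:440],None,fx=2.8,fy=2.8,interpolation=cv2.INTER_CUBIC))
E
```

```text
(no output)
```

View pics/w1z.png

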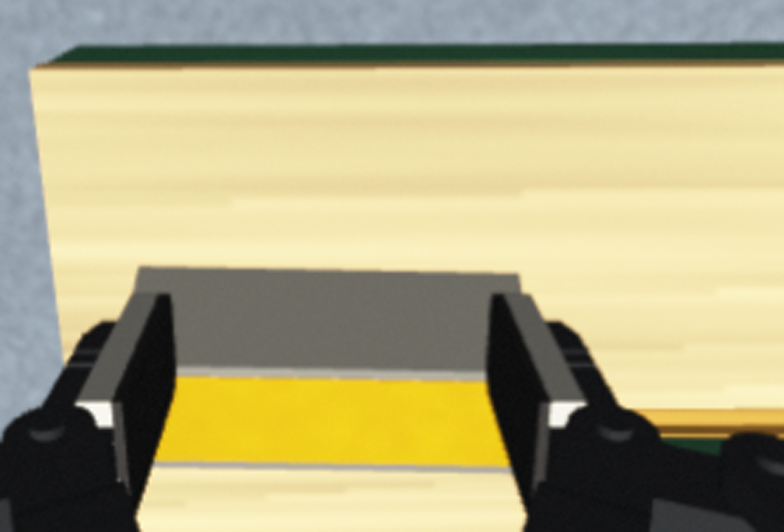

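```bash
python3 - <<'E'
from h import *
import json
p=dict(np.load("pics/w1c.npz"))
c=json.load(open("cab.json"));o=np.array(c["o"]);th=np.radians(c["th"])
ex=np.array([np.cos(th),np.sin(th)]);ey=np.array([-np.sin(th),np.cos(th)])
def Z(n,a,b,z):
    X=onz(p,160+(a+.5)/2.8-.5,150+(b+.5)/2.8-.5,z)[:2]-o;print(n,(X@ex).round(1),(X@ey).round(1))
Z("front right corner (-140,-225)",31,68,50);Z("front edge",784,61,50)
Z("mid edge R",138,268,80);Z("mid edge L",519,276,80)
Z("near top R",176,370,110);Z("near top L",490,376,110)
Z("far top R",155,464,110);Z("far top L",512,469,110)
Z("track near",700,408,50);Z("track far",700,436,50)
E
```

```text
front right corner (-140,-225) -138.1 -224.2
front edge -140.5 22.4
mid edge R -80.2 -186.6
mid edge L -77.4 -66.1
near top R -62.2 -170.2
near top L -60.3 -79.9
far top R -30.2 -178.3
far top L -28.4 -71.4
track near -8.4 13.6
track far 3.9 15.2
```

```bash
python3 - <<'E'
from h import *
p=dict(np.load("pics/w1c.npz"));T=np.array([475.1,-121.3,343.4])
from scipy.spatial.transform import Rotation as Ro
R=Ro.from_quat([-0.05,.999,.001,-.001]).as_matrix()
for a,b in((172,294),(150,294),(78,402),(100,402),(490,294),(511,294),(585,402)):
    u,v=160+(a+.5)/2.8-.5,150+(b+.5)/2.8-.5
    d=p["d"][int(round(v))-1:int(round(v))+4,int(round(u))-2:int(round(u))+3]
    r=ray(p,u,v)
    out=[(R.T@(dep(p,u,v,D)-T)).round(1) for D in (d[d>0].min(),)]
    print(a,b,d.min(),d.max(),out, (R.T@(p["R"].T@(r*152.8-p["t"])-T)).round(1))
print(p["d"][255:300:8,212:226:2].round(0))
E
```

```text
172 294 148.09146 249.56876 [array([ 11.5, -28.9, 163.3])] [  9.3 -29.8 167.6]
150 294 144.63995 248.68115 [array([ 13.1, -32.1, 160.2])] [  9.4 -34.  167.6]
78 402 112.951515 123.57372 [array([ 13.5, -35. , 127. ])] [ -9.9 -47.4 161.3]
100 402 115.547966 118.21076 [array([ 12. , -32.7, 129.3])] [ -9.9 -43.3 161.3]
490 294 145.3139 251.4691 [array([ 12.7,  28.6, 160.8])] [  9.3  30.1 167.6]
511 294 143.24437 251.64551 [array([ 13.7,  31.9, 159. ])] [  9.3  34.  167.6]
585 402 112.38347 125.06999 [array([ 13.8,  35.2, 126.5])] [-10.   47.8 161.3]
[[149. 148. 148. 148. 248. 248. 249.]
 [140. 140. 141. 147. 151. 242. 243.]
 [133. 136. 142. 146. 150. 238. 238.]
 [132. 137. 140. 146. 150. 158. 233.]
 [131. 136. 141. 145. 152. 156. 232.]
 [133. 137. 141. 145. 151. 236. 236.]]
```

```bash
python3 go.py -86 -126 95
```

```text
t 2.08 cab x -110.3 y -126.3 tipz 170.4 yawrel 0.10 F [-0.3  0.4 -0.7] w 60.2
shift [-24.4   0.1  75.4]
```

```bash
python3 -m jog '[[[0,0,25,0],[0,0,50,0],[-6,0,75,0],[-20,0,75,0],[-25,0,75,0]]]'; python3 -m jog '[[[-2,0,0,0],[-4,0,0,0],[-6,0,0,0],[-8,0,0,0],[-10,0,0,0]]]';python3 go.py
```

```text
clock: 2.7
position: [501.6, -118.5, 269.3]
ee_rot: [-0.05, 0.999, 0.001, 0.0]
contact_force: [-0.2, 0.1, 0.8]
gripper_width: 60.2
clock: 3.32
position: [510.8, -117.8, 269.4]
ee_rot: [-0.05, 0.999, 0.0, -0.001]
contact_force: [-4.2, -1.1, 7.2]
gripper_width: 59.5
t 3.33 cab x -74.5 y -126.5 tipz 96.4 yawrel 0.11 F [-4.2 -1.1  7.2] w 59.5
```

```bash
python3 -m jog '[[[-2,0,-1.5,0],[-4,0,-3,0],[-7,0,-4.5,0],[-10,0,-6,0],[-13,0,-7.5,0]]]';python3 go.py
python3 - <<'E'
from bench import arm
import cv2,numpy as np
im,d=arm.get_image("wrist");cv2.imwrite("pics/w2.png",im)
E
```

```text
clock: 3.95
position: [524.2, -116.5, 277.1]
ee_rot: [-0.05, 0.999, 0.0, -0.001]
contact_force: [-0.5, -0.4, 1.2]
gripper_width: 60.0
t 3.95 cab x -61.0 y -126.4 tipz 104.1 yawrel 0.12 F [-0.5 -0.4  1.2] w 60.0
```

View pics/w2.png

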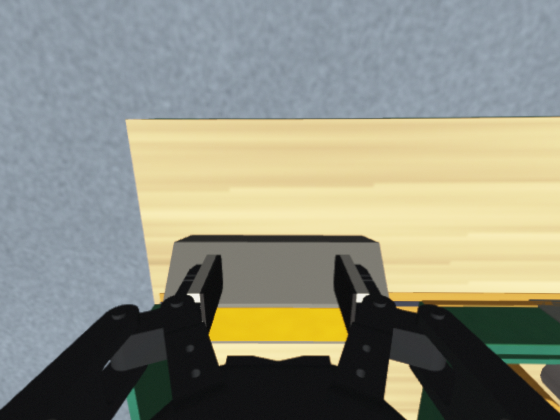

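```bash
python3 -m jog '[[[-3.5,0,-1,0],[-7,0,-2,0],[-10.5,0,-2.8,0],[-14,0,-3.5,0],[-17,0,-4,0]]]';python3 go.py
python3 - <<'E'
from bench import arm
import cv2,numpy as np
im,d=arm.get_image("wrist");cv2.imwrite("pics/w3.png",im)
E
```

```text
clock: 4.62
position: [542.4, -114.7, 282.0]
ee_rot: [-0.05, 0.999, 0.0, 0.001]
contact_force: [-0.6, 0.2, 4.7]
gripper_width: 60.0
t 4.62 cab x -42.8 y -126.4 tipz 109.0 yawrel 0.16 F [-0.6  0.2  4.7] w 60.0
```

View pics/w3.png

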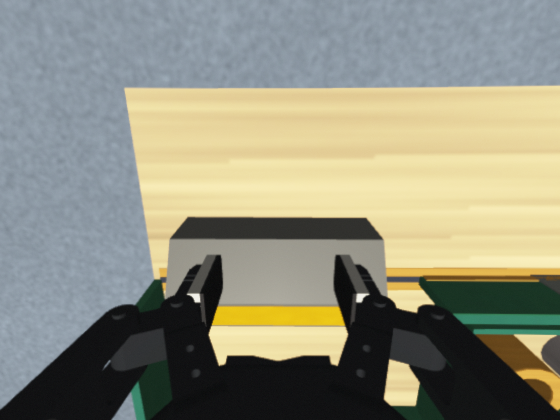

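```bash
python3 -m jog '[[[-3,0,-0.7,0],[-6,0,-1.2,0],[-9,0,-1.5,0],[-11,0,-1.5,0],[-13,0,-1.5,0]]]';python3 go.py
python3 - <<'E'
from bench import arm
import cv2,numpy as np
im,d=arm.get_image("wrist");cv2.imwrite("pics/w4.png",im)
E
```

```text
clock: 5.3
position: [555.7, -113.3, 283.3]
ee_rot: [-0.05, 0.999, 0.0, 0.001]
contact_force: [-0.2, 0.4, -0.8]
gripper_width: 59.8
t 5.30 cab x -29.4 y -126.3 tipz 110.3 yawrel 0.16 F [-0.2  0.4 -0.8] w 59.8
```

View pics/w4.png

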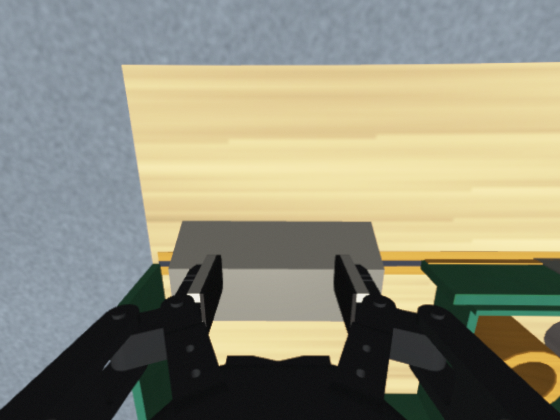

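```bash
python3 -m jog '[[[6,0,-2,0],[13,0,-2,0],[20,0,-2,0],[24,0,5,0],[24,0,14,0]]]';python3 go.py
cat > look.py <<'E'
import sys
from h import *
import json
from bench import arm
p=arm.camera_params("wrist");im,d=arm.get_image("wrist");n=sys.argv[1]
cv2.imwrite(f"pics/{n}.png",im);np.savez(f"pics/{n}c.npz",d=d,**p)
E
cat > m.py <<'E'
import sys
from h import *
import json
p=dict(np.load(f"pics/{sys.argv[1]}c.npz"))
c=json.load(open("cab.json"));o=np.array(c["o"]);th=np.radians(c["th"])
ex=np.array([np.cos(th),np.sin(th)]);ey=np.array([-np.sin(th),np.cos(th)])
for q in sys.argv[2:]:
    u,v,z=map(float,q.split(","));X=onz(p,u,v,z)[:2]-o;print(q,(X@ex).round(1),(X@ey).round(1))
E
python3 look.py w5
```

```text
clock: 5.98
position: [531.7, -115.7, 269.0]
ee_rot: [-0.05, 0.999, 0.0, 0.001]
contact_force: [-0.6, 0.0, 0.3]
gripper_width: 60.5
t 5.97 cab x -53.5 y -126.4 tipz 96.0 yawrel 0.16 F [-0.6  0.   0.3] w 60.5
```

View pics/w5.png

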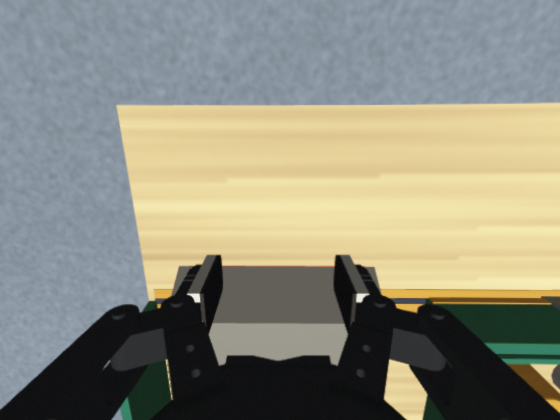

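```bash
python3 m.py w5 182,266,80 374,266,80 215,323,110 345,323,110; python3 m.py w1 210,246,80 345,248,80; python3 m.py w5 118,105,50 560,102,50 155,289,50 550,289.5,50
```

```text
182,266,80 -43.6 -185.3
374,266,80 -43.8 -66.9
215,323,110 -26.1 -159.9
345,323,110 -26.3 -90.2
210,246,80 -79.6 -185.7
345,248,80 -77.7 -66.1
118,105,50 -137.5 -224.1
560,102,50 -139.1 43.6
155,289,50 -7.2 -218.5
550,289.5,50 -8.4 75.9
```

```bash
python3 -m jog '[[[-5,0,0,0],[-10,0,0,0],[-13,0,-0.7,0],[-15,0,-2,0],[-17,0,-3.2,0]]]';python3 go.py
python3 -m jog '[[[-2.5,0,-1.2,0],[-5,0,-2.4,0],[-7.5,0,-3.5,0],[-10,0,-4.5,0],[-13,0,-5.5,0]]]';python3 go.py; python3 look.py w6
```

```text
clock: 6.65
position: [548.3, -114.0, 270.8]
ee_rot: [-0.05, 0.999, 0.0, -0.0]
contact_force: [-0.8, -0.4, 0.1]
gripper_width: 60.0
t 6.65 cab x -36.8 y -126.3 tipz 97.8 yawrel 0.14 F [-0.8 -0.4  0.1] w 60.0
clock: 7.28
position: [561.6, -112.7, 277.1]
ee_rot: [-0.05, 0.999, 0.0, 0.0]
contact_force: [-2.8, 0.2, 7.1]
gripper_width: 60.0
t 7.28 cab x -23.5 y -126.3 tipz 104.1 yawrel 0.16 F [-2.8  0.2  7.1] w 60.0
```

View pics/w6.png

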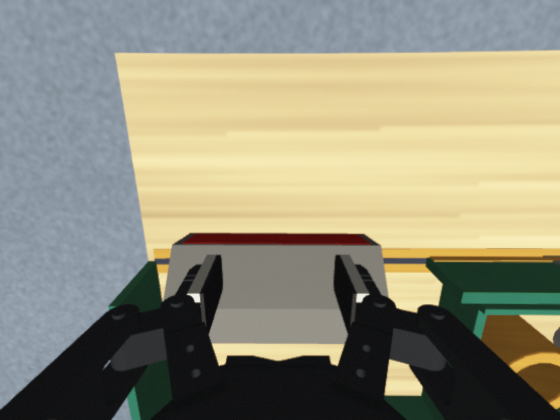

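```bash
python3 -m jog '[[[-3,0,-1,0],[-6,0,-2,0],[-9,0,-3,0],[-12,0,-4,0],[-15,0,-4.8,0]]]';python3 go.py
python3 -m jog '[[[-3,0,-0.7,0],[-6,0,-1.2,0],[-9,0,-1.5,0],[-11,0,-1.5,0],[-12,0,-1.5,0]]]';python3 go.py; python3 look.py w7
```

```text
clock: 7.95
position: [577.2, -111.1, 281.8]
ee_rot: [-0.05, 0.999, 0.0, 0.0]
contact_force: [0.9, -0.2, -1.0]
gripper_width: 60.1
t 7.95 cab x -7.8 y -126.2 tipz 108.8 yawrel 0.17 F [ 0.9 -0.2 -1. ] w 60.1
clock: 8.57
position: [589.2, -109.9, 283.3]
ee_rot: [-0.05, 0.999, 0.0, 0.0]
contact_force: [-0.8, -0.4, -0.6]
gripper_width: 60.0
t 8.57 cab x 4.3 y -126.2 tipz 110.3 yawrel 0.16 F [-0.8 -0.4 -0.6] w 60.0
```

View pics/w7.png

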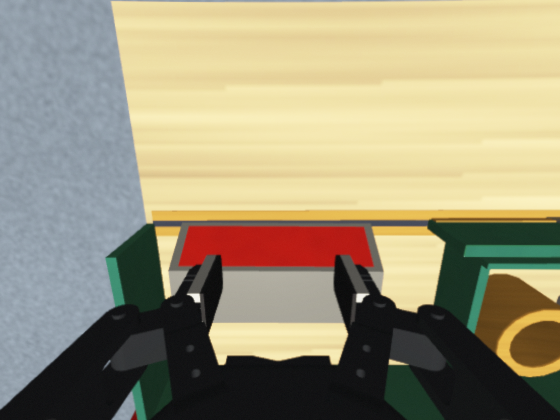

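```bash
python3 m.py w7 181,223,80 373,223,80 172,270,110 382,270,110; python3 -m jog '[[[6,0,-2,0],[13,0,-2,0],[20,0,-2,0],[23,0,5,0],[23,0,14,0]]]';python3 go.py; python3 look.py w8
```

```text
181,223,80 -8.9 -188.0
373,223,80 -9.2 -65.2
172,270,110 7.6 -185.1
382,270,110 7.4 -67.9
clock: 9.25
position: [566.1, -112.2, 268.9]
ee_rot: [-0.05, 0.999, 0.0, 0.001]
contact_force: [-0.2, -0.3, 0.1]
gripper_width: 59.9
t 9.25 cab x -18.9 y -126.3 tipz 95.9 yawrel 0.16 F [-0.2 -0.3  0.1] w 59.9
```

View pics/w8.png

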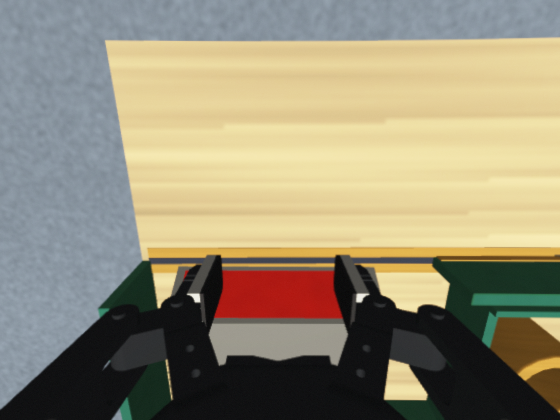

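```bash
python3 -m jog '[[[-5,0,0,0],[-10,0,0,0],[-13,0,-0.7,0],[-15,0,-2,0],[-17,0,-3.2,0]]]';python3 go.py
python3 -m jog '[[[-2.5,0,-1.2,0],[-5,0,-2.4,0],[-7.5,0,-3.5,0],[-10,0,-4.5,0],[-13,0,-5.5,0]]]';python3 go.py; python3 look.py w9
```

```text
clock: 9.93
position: [582.7, -110.5, 270.6]
ee_rot: [-0.05, 0.999, 0.0, -0.001]
contact_force: [-1.4, -0.4, 0.3]
gripper_width: 60.1
t 9.93 cab x -2.2 y -126.2 tipz 97.6 yawrel 0.13 F [-1.4 -0.4  0.3] w 60.1
clock: 10.55
position: [596.0, -109.3, 277.0]
ee_rot: [-0.05, 0.999, 0.0, -0.001]
contact_force: [-3.3, 0.6, 7.2]
gripper_width: 60.3
t 10.55 cab x 11.1 y -126.2 tipz 104.0 yawrel 0.15 F [-3.3  0.6  7.2] w 60.3
```

View pics/w9.png

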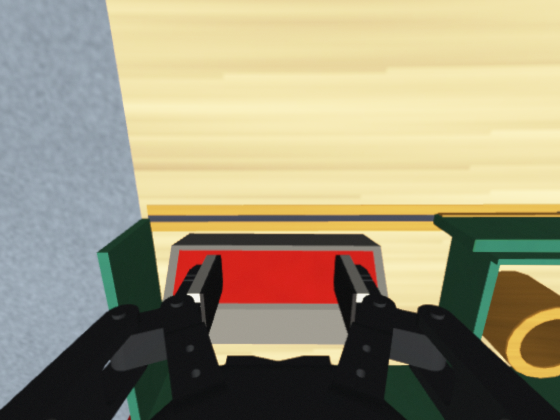

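```bash
python3 -m jog '[[[-3,0,-1,0],[-6,0,-2,0],[-9,0,-3,0],[-12,0,-4,0],[-15,0,-4.8,0]]]';python3 go.py
python3 -m jog '[[[-3,0,-0.7,0],[-6,0,-1.2,0],[-9,0,-1.5,0],[-11,0,-1.5,0],[-12,0,-1.5,0]]]';python3 -m jog '[[[6,0,-10,0],[12,0,-25,0],[18,0,-40,0],[22,0,-60,0],[24,0,-80,0]]]';python3 go.py; python3 look.py w10
```

```text
clock: 11.22
position: [611.6, -107.6, 281.6]
ee_rot: [-0.05, 0.999, 0.0, -0.0]
contact_force: [0.3, -0.4, -0.4]
gripper_width: 59.9
t 11.22 cab x 26.8 y -126.1 tipz 108.6 yawrel 0.16 F [ 0.3 -0.4 -0.4] w 59.9
clock: 11.85
position: [623.6, -106.4, 283.0]
ee_rot: [-0.05, 0.999, 0.0, -0.0]
contact_force: [-0.5, 0.6, 0.1]
gripper_width: 59.7
clock: 12.48
position: [599.1, -108.9, 365.1]
ee_rot: [-0.05, 0.999, 0.0, 0.001]
contact_force: [-0.8, 0.2, -0.8]
gripper_width: 60.2
t 12.47 cab x 14.2 y -126.2 tipz 192.1 yawrel 0.16 F [-0.8  0.2 -0.8] w 60.2
```

View pics/w10.png

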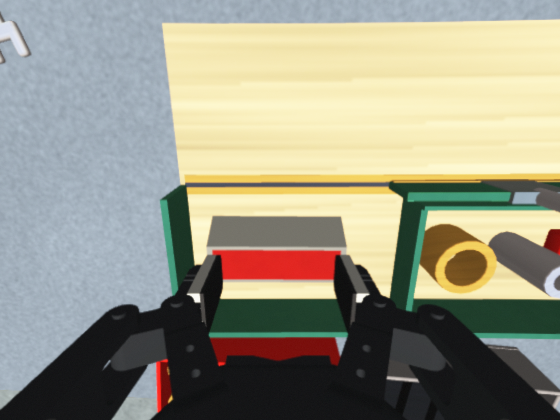

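```bash
python3 m.py w10 211,217,80 344,217,80 212,249,110 345,249,110; python3 go.py 0 92 175
```

```text
211,217,80 26.5 -188.5
344,217,80 26.2 -63.9
212,249,110 44.8 -182.3
345,249,110 44.5 -68.3
t 12.53 cab x 14.8 y -126.4 tipz 195.5 yawrel 0.20 F [-0.6 -1.1  3.9] w 59.9
shift [ 14.2 218.5  20.1]
```

```bash
python3 -m jog '[[[3,44,0,0],[6,88,0,0],[9,132,0,0],[12,176,0,0],[14,218,0,0]]]' 50;python3 -m jog '[[[0,0,0,0],[0,0,0,0],[0,0,0,0],[0,0,0,0],[0,0,0,0]]]';python3 go.py 0 92 120; python3 look.py w11
```

```text
clock: 13.15
position: [563.0, 107.7, 368.9]
ee_rot: [-0.051, 0.999, -0.0, 0.004]
contact_force: [0.7, -0.5, -0.4]
gripper_width: 50.1
clock: 13.78
position: [563.1, 107.0, 368.9]
ee_rot: [-0.05, 0.999, -0.0, 0.004]
contact_force: [-0.7, 0.5, -0.6]
gripper_width: 49.8
t 13.78 cab x -0.5 y 92.2 tipz 195.9 yawrel 0.15 F [-0.7  0.5 -0.6] w 49.8
shift [ 0.1 -0.1 75.9]
```

View pics/w11.png

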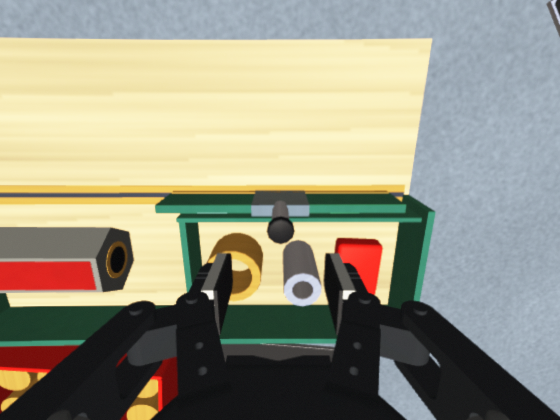

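```bash
python3 m.py w11 280,229,145 305,290,120 237,275,95
```

```text
280,229,145 0.2 93.8
305,290,120 68.3 116.2
237,275,95 68.8 53.2
```

```bash
python3 -m jog '[[[0,1,25,0],[0,1,50,0],[0,1,75,0],[0,1,91,0],[0,1,91,0]]]' 50;python3 -m jog '[[[0,0,0,0],[0,0,0,0],[0,0,0,0],[0,0,0,0],[0,0,0,0]]]' 30; python3 go.py; python3 look.py w12
```

```text
clock: 14.45
position: [563.5, 108.0, 276.8]
ee_rot: [-0.05, 0.999, -0.001, 0.003]
contact_force: [0.5, 0.0, -0.2]
gripper_width: 49.9
clock: 15.08
position: [563.5, 108.0, 276.9]
ee_rot: [-0.05, 0.999, -0.001, 0.003]
contact_force: [0.3, 0.3, 0.3]
gripper_width: 30.2
t 15.07 cab x 0.0 y 93.1 tipz 103.9 yawrel 0.15 F [0.3 0.3 0.3] w 30.2
```

View pics/w12.png

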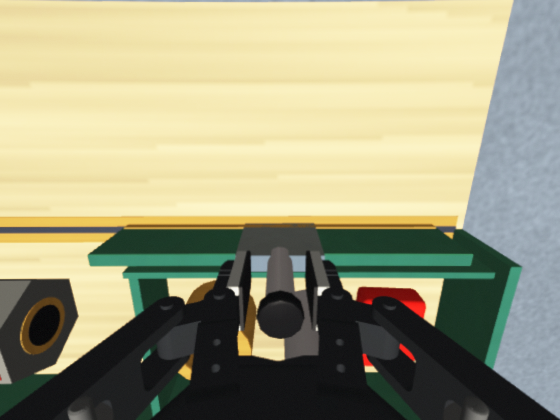

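```bash
python3 -m jog '[[[0,-10,0,0],[0,-25,0,0],[0,-42,0,0],[0,-59,0,0],[0,-75,0,0]]]'; python3 go.py;python3 -m jog '[[[0,-17,0,0],[0,-34,0,0],[0,-50,0,0],[0,-65,0,0],[0,-78,0,0]]]'; python3 go.py;python3 -m jog '[[[0,-10,0,0],[0,-20,0,0],[0,-28,0,0],[0,-36,0,0],[0,-42,0,0]]]'; python3 go.py 0 -118 104
```

```text
clock: 15.75
position: [571.3, 31.9, 277.0]
ee_rot: [-0.05, 0.999, -0.001, 0.003]
contact_force: [1.8, 2.3, -0.6]
gripper_width: 29.8
t 15.75 cab x 0.3 y 16.7 tipz 104.0 yawrel 0.11 F [ 1.8  2.3 -0.6] w 29.8
clock: 16.38
position: [579.1, -46.7, 277.1]
ee_rot: [-0.05, 0.999, -0.001, 0.003]
contact_force: [0.6, 1.9, -1.4]
gripper_width: 29.8
t 16.38 cab x 0.4 y -62.3 tipz 104.1 yawrel 0.11 F [ 0.6  1.9 -1.4] w 29.8
clock: 17.0
position: [583.3, -88.9, 277.2]
ee_rot: [-0.05, 0.999, -0.001, 0.003]
contact_force: [1.4, 1.4, -0.1]
gripper_width: 30.4
t 17.00 cab x 0.5 y -104.7 tipz 104.2 yawrel 0.10 F [ 1.4  1.4 -0.1] w 30.4
shift [  0.5 -13.3   0.2]
```

```bash
python3 -m jog '[[[0,-2,0,0],[0,-5,0,0],[0,-8,0,0],[0,-10,0,0],[0,-12,0,0]]]'; python3 go.py;python3 -m jog '[[[0,-1,0,0],[0,-2,0,0],[0,-3,0,0],[0,-4,0,0],[0,-4,0,0]]]'; python3 go.py
```

```text
clock: 17.62
position: [584.4, -99.7, 277.0]
ee_rot: [-0.05, 0.999, 0.001, 0.003]
contact_force: [-1.4, 11.9, 1.3]
gripper_width: 30.1
t 17.62 cab x 0.5 y -115.6 tipz 104.0 yawrel 0.09 F [-1.4 11.9  1.3] w 30.1
clock: 18.25
position: [584.5, -100.6, 276.9]
ee_rot: [-0.05, 0.999, 0.003, 0.003]
contact_force: [-2.2, 15.7, 2.3]
gripper_width: 30.1
t 18.25 cab x 0.5 y -116.5 tipz 103.9 yawrel 0.13 F [-2.2 15.7  2.3] w 30.1
```

```bash
python3 -m jog '[[[0,3,0,0],[0,6,0,0],[0,8,0,0],[0,8,0,0],[0,8,0,0]]]' ; python3 go.py; python3 -m jog '[[[0,0,0,0],[0,0,-5,0],[0,0,-30,0],[0,0,-60,0],[0,0,-90,0]]]' 50; python3 -m jog '[[[30,0,-20,0],[60,0,-30,0],[90,0,-30,0],[110,0,-30,0],[110,0,-30,0]]]';python3 go.py; python3 look.py w13
python3 - <<'E'
from bench import arm
import cv2,numpy as np
im,d=arm.get_image("scene");cv2.imwrite("pics/s13.png",cv2.resize(im[170:320,200:410],None,fx=3.7,fy=3.7,interpolation=cv2.INTER_CUBIC))
im,d=arm.get_image("top");cv2.imwrite("pics/t13.png",cv2.resize(im[140:250,190:355],None,fx=4.8,fy=4.8,interpolation=cv2.INTER_CUBIC))
E
```

```text
clock: 18.88
position: [583.6, -93.0, 276.8]
ee_rot: [-0.05, 0.999, 0.003, 0.003]
contact_force: [-0.1, 0.2, 1.0]
gripper_width: 29.9
t 18.88 cab x 0.4 y -108.9 tipz 103.8 yawrel 0.11 F [-0.1  0.2  1. ] w 29.9
clock: 19.5
position: [583.1, -93.6, 368.1]
ee_rot: [-0.05, 0.999, 0.003, 0.003]
contact_force: [1.0, 0.0, -0.5]
gripper_width: 50.0
clock: 20.12
position: [472.3, -104.9, 398.3]
ee_rot: [-0.05, 0.999, 0.003, 0.004]
contact_force: [0.5, -0.0, 0.4]
gripper_width: 50.2
t 20.12 cab x -111.6 y -109.9 tipz 225.3 yawrel 0.10 F [ 0.5 -0.   0.4] w 50.2
```

View pics/w13.png

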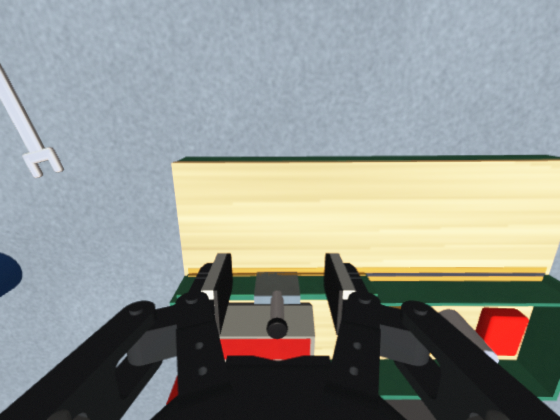

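View pics/s13.png

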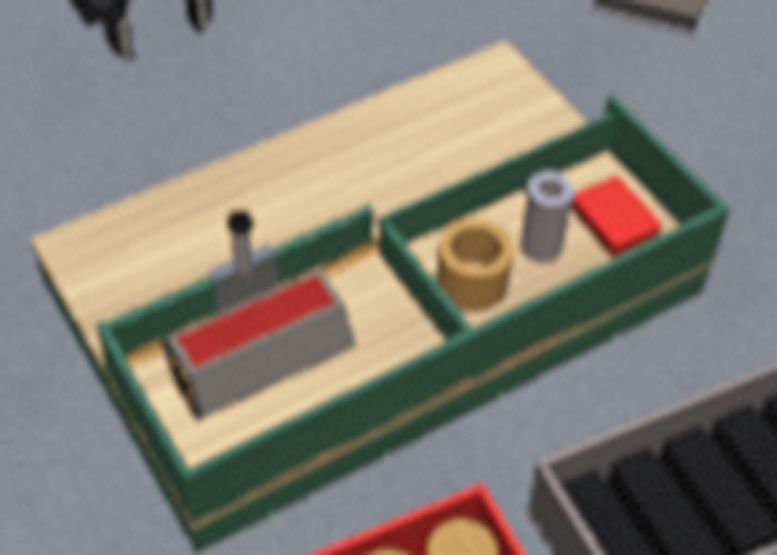

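View pics/t13.png

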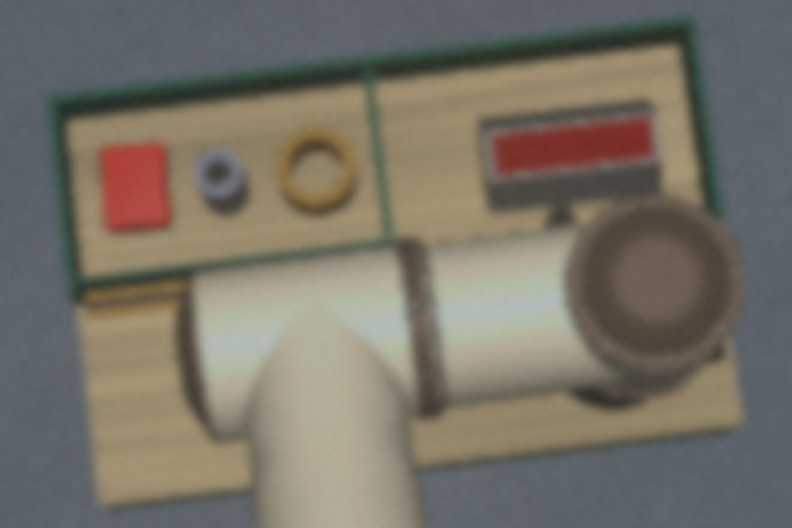

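```bash
python3 m.py w13 277,328,146 253,305,97 364,281,97 189,278,97
```

```text
277,328,146 0.7 -109.0
253,305,97 12.1 -135.4
364,281,97 -18.3 -15.2
189,278,97 -22.4 -202.8
```

```bash
python3 -c "
from bench import arm
print(arm.job_done(), arm.read_state()['clock'])"
```

```text
the job is handed in; nothing more can be done
the job is handed in; nothing more can be done
```

The job is handed in at about 20 s on the robot's clock. The insert is in the right bay with its red face up, and the door is shut behind it.

**Rolling:** I rolled the insert over three faces with both fingertips at its top edge, and it settled on each face. Its centre went from cabinet x of about -44 to -9, then 25, then 61 mm. The wrist and scene pictures show it lying flat, square to the track and clear of it, at y of about -126 mm.

**Door:** I then pushed the door by its post until it stalled at about 16 N. The post measured y = -109 mm, against -110 mm for fully shut, so it is at the end stop within my measuring error.

**Other checks:** The force readings I took never passed about 16 N. The last pictures show the gripper clear of everything. The bushing, pad and pin look unmoved. I did not check the can, spanner and flat insert closely, but the arm did not go near them.

**Small disagreement:** The cabinet's direction read between 5.0 and 6.1 degrees depending on which edge I used. I worked with 5.6, and it made no difference to the result.

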